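# Make up a counterweight on the spring scale

### The job

Make up a counterweight of purple bottles: lift them out of the sloped rack one at a time and stand each gently upright on the pan of the spring scale, letting the pan settle each time, until the red pointer has sunk to the green mark and rests within its height. Stop there, leave the remaining bottles in the rack, and do not disturb the other things on the bench.

Things in the scene. Friction and masses are not known exactly. Their poses are not given: they have to be found in the camera images.
- bottle_rack: Sloped rack: white trough on a blue foot 130 x 230 mm, fixed. Origin: centre of underside; y along the row, x away from the robot. Four pockets 41 mm square, 24 mm deep, at y = -81, -27, 27, 81 mm, axes leaning 25 degrees, tops to -x (to the robot). Trough mouth 66 (front) to 87 mm high. Bottles stand 16 mm apart: fingers go before and behind a bottle, along its axis.
- bottle_1: Purple bottle with black cap, one of four alike: 38 mm across, 85 mm tall with its cap (straight body up to about 52 mm, then shoulder and 26 mm wide cap from 73 mm), 120 to 175 g. Origin: centre of its underside; z along its axis to the cap. Starts in the rack, leaning 25 to 28 degrees, its lower 24 mm inside the pocket.
- bottle_2: Purple bottle with black cap, one of four alike: 38 mm across, 85 mm tall with its cap (straight body up to about 52 mm, then shoulder and 26 mm wide cap from 73 mm), 120 to 175 g. Origin: centre of its underside; z along its axis to the cap. Starts in the rack, leaning 25 to 28 degrees, its lower 24 mm inside the pocket.
- bottle_3: Purple bottle with black cap, one of four alike: 38 mm across, 85 mm tall with its cap (straight body up to about 52 mm, then shoulder and 26 mm wide cap from 73 mm), 120 to 175 g. Origin: centre of its underside; z along its axis to the cap. Starts in the rack, leaning 25 to 28 degrees, its lower 24 mm inside the pocket.
- bottle_4: Purple bottle with black cap, one of four alike: 38 mm across, 85 mm tall with its cap (straight body up to about 52 mm, then shoulder and 26 mm wide cap from 73 mm), 120 to 175 g. Origin: centre of its underside; z along its axis to the cap. Starts in the rack, leaning 25 to 28 degrees, its lower 24 mm inside the pocket.
- scale_base: Spring scale, white housing 150 mm deep (x) and 240 mm wide (y) and 40 mm high, fixed to the bench, with an upright gauge post 170 mm high at y = +128 mm. Origin: centre of the underside below the pan; its x axis points away from the robot at yaw 0.
- pan_center (a point): Centre of the upper face of the steel scale pan, 100 mm above the bench when the pan is empty; sinks with the pan. The pan is 130 mm (x) by 186 mm (y), with a rim 6 mm high; its axes are parallel to the scale's. Room for three bottles in a row along y, 54 mm apart, or two such rows.
- pointer_tip (a point): Tip of the red pointer fixed to the pan, 3 mm thick, 30 mm above the pan's face and in front of the gauge post; sinks with the pan.
- green_mark: Green rider 18 mm high and 30 mm wide on the gauge post; origin: middle of its front face, so the mark reaches from 9 mm below to 9 mm above this height. It stands at a different height each time and is at rest.
- scale_pan (a joint): How far the pan has sunk, in m: 0 empty (top stop), 0.055 bottom stop. The pan slides straight down on a spring of 118 N/m (unloaded weight balanced): one bottle sinks it 10 to 15 mm, and two or three bring the pointer to the mark. It settles in about half a second.
- dropper_3: Bystander: white dropper bottle, 29 mm across, 66 mm tall; origin at its underside.
- dropper_4: Bystander: pale blue dropper bottle with red tip, 31 mm across, 78 mm tall; origin at its underside.
- loose_tube: Bystander: capped blood tube lying on the bench between rack and scale, 76 mm long, 16 mm thick; origin at its underside.
- mug: Bystander: white mug, 83 mm across, 86 mm tall; origin at its underside.
- beaker: Bystander: glass beaker, 72 mm across, 90 mm tall; origin at its underside.
- timer: Bystander: timer with red dial, 66 mm across, 45 mm tall; origin at its underside.
- petri: Bystander: petri dish, 89 mm across, 16 mm tall; origin at its underside.

How it is judged:
By the outcome, as a careful person would: the job done as asked, in the order asked, and still so for the second after the job is handed in, with the robot touching nothing.
It also fails if it takes over 72 s, if anything falls off the work surface, if the arm or the gripper's body presses on something with over 40 N, if the wrist force passes 120 N, or if a joint passes its speed limit or range.

### The arm

A 6-joint arm with a two-finger parallel gripper is mounted at the origin on a cart in front of the work surface, level with it; the furniture and walls round the work are solid. World frame = base frame: x ahead of the robot, y to its left, z up, the work surface at z = 0. Lengths are in m, angles in rad, forces in N, time in s.
With the tool pointing down it reaches from about 0.3 to 0.75 m from the base axis. Payload 8.5 kg.
Tool frame: the origin (TCP) lies on the centre line of the jaws, within the pads' length; the fingertips stand 14 mm ahead of it and the grasp point (between the pads) lies 5 mm behind it; z points along the fingers, y is the line along which they close (so a half turn about z gives the same grasp; the last joint's range is limited). The gripper opens to 88 mm and grips with 3 to 60 N. Pads are 18 mm wide; open, the fingers measure 123 mm over their backs; the gripper's body (75 mm by 187 mm) begins 45 mm behind the grasp point.
Start: joints at [-1.46, 0.381, 1.297, -0, 1.464, -0.215], TCP at [0.176, -0.521, 0.253] pointing down, gripper open.
Joint ranges: [-3.11, 3.11], [-0.89, 2.33], [0.22, 2.48], [-1.42, 4.56], [0.17, 2.85], [-2.88, 2.88]. Speed limits (rad/s): [2.39, 2.39, 3.14, 3.14, 3.14, 3.14].

### API

Orientations are given as a rotation vector (axis times angle).
In Python, from station import * gives the robot as it stands.
- The arm moves only by the tool arm_command, never from a script. Its argument "moves" is one flat list of numbers, 6 for each row, row after row: the shift along the tool's x, y, z in m, then the turn, a rotation vector about the tool's x, y, z in degrees. In form: [tx, ty, tz, wx, wy, wz, tx, ty, tz, wx, wy, wz, ...]. A call has 1 to 8 rows; each row is the pose to reach, as a shift and turn from the pose commanded when the call began, along the tool's axes at that moment; what a row does not reach only later rows make up. A row lasts 1/10 s, in which the tool goes at most 50 mm and 8.59 degrees, less where a joint would pass 70% of its speed; a pose out of reach is approached as far as the arm can. A call with a gripper value outside its range is refused whole. "grip" is the closure, from -1 (fully open) to 1 (shut), so that 0 is half open, set as the call begins (left out, the last holds). The fingers move at their own pace and stop on an object; "newtons" is the grip in N (left out, the last holds). Time passes only in rows, so rows that repeat a pose let the fingers close. It gives the time, the measured TCP pose, the force, the opening and the grip force at its end, in the units of the state.
- state(): the state, without advancing time (a new reading comes with each control period).
- read_camera(name): name is "scene" or "top"; returns a dict with "image" (400x640x3 uint8, blue, green, red), "fx", "fy", "cx", "cy" (pixels), "origin" and "attitude" of the camera in the world. Camera axes: x right, y up, looking along -z (the intrinsics and any distortion apply to the point x, -y, -z); pixel columns grow to the right and rows downward; lengths in m; the calibration is good to about 2 mm. A picture is of the moment at which its call begins. There is no depth.
- close_job(): hands the job in; it is judged then, once.
The state is a dict: "time": time; "joint_pos": joint angles; "joint_velocities": joint speeds; "joint_torque": joint torques, N m; "tcp_pos": TCP position; "tool_rot": TCP orientation; "ft_force": force on the tool from outside, world axes, zero at the start; "ft_torque": the same for the moment, N m; "grip_width": finger opening in m; "gripper_force": force on a finger pad.
Only numpy, scipy, OpenCV 4.12 (cv2) and the standard library are available. Lean on these libraries where they do the work, as an engineer would, in place of code of your own. Each camera call takes 0.05 s, during which the arm holds its last target. There are 200 camera calls.

## Working session

There is one attempt and no reset: what is moved stays moved. The work goes in short steps, Python scripts to look and compute and a tool call to move; the robot and the scene stay as the last step left them, time stands still between calls to the robot, and variables do not carry over. Pictures are saved under pics/ and viewed, at most 12 in all, crops included, and the job is handed in when it is done.

Besides the shell and the picture viewer there is one more tool, called as name(argument=value, ...) on one line, values as JSON. arm_command: Moves the arm, as the interface text tells. Its arguments: {"type":"object","properties":{"moves":{"type":"array"},"grip":{"type":"number"},"newtons":{"type":"number"}},"required":["moves"]}

```bash
mkdir -p pics; ls; python3 - <<'E'
from station import *
import cv2,json
s=state();print(s)
for n in("scene","top"):
    c=read_camera(n);cv2.imwrite(f"pics/{n}0.png",c["image"])
    print(n,{k:v for k,v in c.items() if k!="image"})
E
```

```text
pics
{'time': 0.0, 'joint_pos': array([-1.46031659e+00,  3.81158122e-01,  1.29827367e+00, -2.92475044e-05,
        1.46359186e+00, -2.15316702e-01]), 'joint_velocities': array([ 1.16681013e-03,  4.51380215e-04,  2.08904737e-04,  5.55557887e-05,
       -3.01058666e-04,  9.71525893e-04]), 'joint_torque': array([-9.02939864e-04, -4.37935352e+01, -2.24555808e+01,  7.13462709e-02,
        3.53078241e-02, -1.09067817e-04]), 'tcp_pos': array([ 0.17598665, -0.52079736,  0.25215374]), 'tool_rot': array([-3.09858995e+00, -5.09272394e-01, -7.21276095e-05]), 'ft_force': array([-0.17123831, -0.14117657, -1.09603597]), 'ft_torque': array([ 0.03552143, -0.01519282,  0.025972  ]), 'gripper_force': 0.0, 'grip_width': 0.08828595067137567}
scene {'fx': 374.38411367193623, 'fy': 374.38411367193623, 'cx': 321.61998627255326, 'cy': 192.94515529252848, 'origin': array([-0.08848146, -0.93088588,  0.73577488]), 'attitude': array([ 1.04575445, -0.33278622, -0.54649425])}
top {'fx': 367.29458886254196, 'fy': 367.29458886254196, 'cx': 314.8977473254782, 'cy': 201.40518793876393, 'origin': array([ 0.36469936, -0.01497939,  1.10098712]), 'attitude': array([ 0.18592859, -0.15938118, -1.41368625])}
```

View pics/scene0.png

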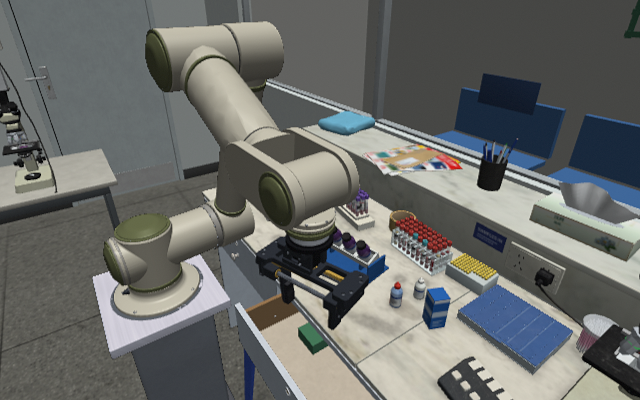

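View pics/top0.png

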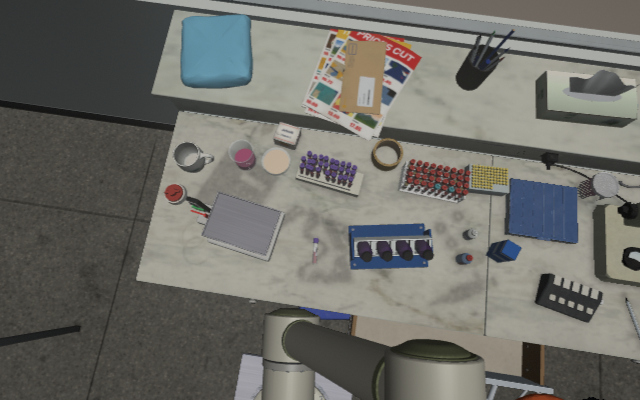

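The top view shows the blue rack at about (390,247) with four caps near (366..424,250). The scale is at about (243,225), with the gauge post and red pointer near (198,211). The tube lies at (316,250) and the droppers at (465,258) and (472,233). In the scene view the arm hides the scale.

```bash
cat > h.py <<'E'
from station import *
import cv2, numpy as np
from scipy.spatial.transform import Rotation as R
def cam(n):
    c=read_camera(n); c["R"]=R.from_rotvec(c["attitude"]).as_matrix(); return c
def ray(c,u,v):
    d=c["R"]@np.array([(u-c["cx"])/c["fx"],-(v-c["cy"])/c["fy"],-1.]); return c["origin"],d/np.linalg.norm(d)
def onz(c,u,v,z):
    o,d=ray(c,u,v); return o+d*(z-o[2])/d[2]
def proj(c,p):
    q=c["R"].T@(np.asarray(p,float)-c["origin"]); return np.array([c["cx"]-c["fx"]*q[0]/q[2], c["cy"]+c["fy"]*q[1]/q[2]])
def tri(c1,p1,c2,p2):
    o1,d1=ray(c1,*p1);o2,d2=ray(c2,*p2)
    t=np.linalg.lstsq(np.c_[d1,-d2],o2-o1,rcond=None)[0]
    a,b=o1+d1*t[0],o2+d2*t[1]; return (a+b)/2,np.linalg.norm(a-b)
def delta(p,Rt=None):
    "shift in current tool axes (mm) and turn (deg) to world pose"
    s=state(); R0=R.from_rotvec(s["tool_rot"])
    t=R0.inv().apply(np.asarray(p)-s["tcp_pos"])
    w=(R0.inv()*(Rt if Rt is not None else R0)).as_rotvec(degrees=True)
    return np.round(t,4),np.round(w,2)
E
python3 - <<'E'
from h import *
c=cam("top");im=c["image"]
a=cv2.resize(im[215:275,340:440],None,fx=8,fy=8,interpolation=cv2.INTER_CUBIC)
b=cv2.resize(im[180:270,180:300],None,fx=6.6667,fy=6.6667,interpolation=cv2.INTER_CUBIC)
cv2.imwrite("pics/a.png",a);cv2.imwrite("pics/b.png",b)
h=cv2.cvtColor(im,cv2.COLOR_BGR2HSV)
m=cv2.inRange(h,(100,120,50),(125,255,255));m[:, :340]=0;m[:,445:]=0;m[:210]=0;m[280:]=0
k=cv2.findContours(m,0,2)[0];k=np.vstack([x for x in k if cv2.contourArea(x)>30])
r=cv2.minAreaRect(k);print(r)
B=cv2.boxPoints(r)
for z in(0,.01,.02):print(z,[onz(c,*p,z).round(4)[:2] for p in B])
E
```

```text
((387.952880859375, 245.8984375), (42.77561950683594, 76.9961166381836), 88.31531524658203)
0 [array([ 0.5546, -0.0898]), array([ 0.5965, -0.3197]), array([ 0.4694, -0.3341]), array([ 0.4287, -0.11  ])]
0.01 [array([ 0.5529, -0.0891]), array([ 0.5944, -0.3169]), array([ 0.4684, -0.3312]), array([ 0.4281, -0.1092])]
0.02 [array([ 0.5512, -0.0884]), array([ 0.5923, -0.3142]), array([ 0.4675, -0.3283]), array([ 0.4275, -0.1083])]
```

View pics/a.png

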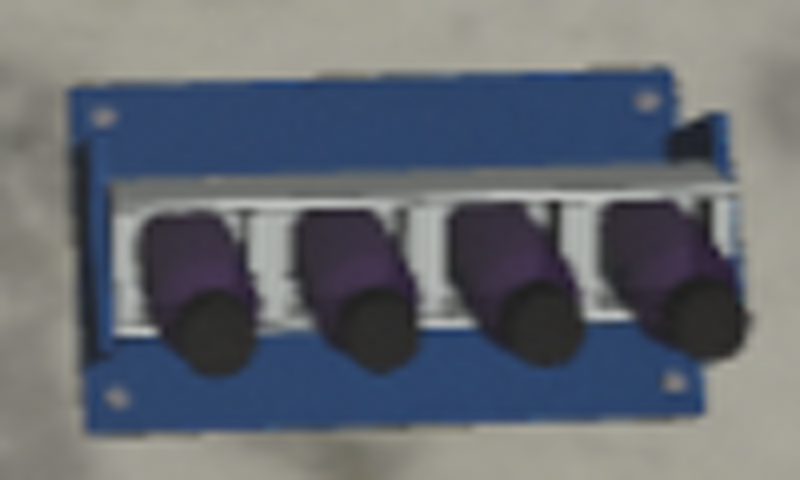

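View pics/b.png

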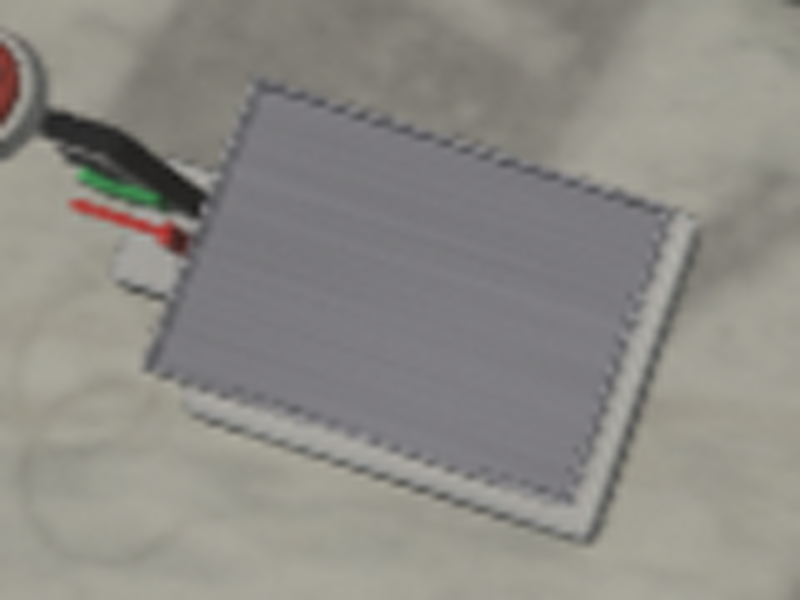

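The rack crop shows the foot corners clearly and four caps at crop (212,333), (378,328), (543,322), (707,318). The scale crop shows the pan corners at (260,83), (675,212), (578,498), (150,370), the red pointer from (70,205), and the green mark at (80..160,185).

```bash
cat > loc.py <<'E'
from h import *
def fit(model,P):
    model=np.array(model,float);P=np.array(P)[:,:2]
    mc,pc=model.mean(0),P.mean(0);H=(model-mc).T@(P-pc)
    a=np.arctan2(H[0,1]-H[1,0],H[0,0]+H[1,1]);Q=np.array([[np.cos(a),-np.sin(a)],[np.sin(a),np.cos(a)]])
    t=pc-Q@mc;return t,a,(P-(model@Q.T+t))*1000
E
python3 - <<'E'
from loc import *
c=cam("top")
F=[(340+(u+.5)/8-.5,215+(v+.5)/8-.5) for u,v in((87,433),(70,88),(675,70),(703,412))]
for z in(.006,.01,.015,.02):
    t,a,e=fit([(-.065,.115),(.065,.115),(.065,-.115),(-.065,-.115)],[onz(c,*p,z) for p in F]);print("rack",z,t.round(4),np.degrees(a).round(2),e.round(1).tolist())
k=20/3
P=[(180+(u+.5)/k-.5,180+(v+.5)/k-.5) for u,v in((260,83),(675,212),(578,498),(150,370))]
t2,a2,e=fit([(.065,.093),(.065,-.093),(-.065,-.093),(-.065,.093)],[onz(c,*p,.106) for p in P]);print("pan",t2.round(4),np.degrees(a2).round(2),e.round(1).tolist())
z=.01;t,a,e=fit([(-.065,.115),(.065,.115),(.065,-.115),(-.065,-.115)],[onz(c,*p,z) for p in F])
Rz=R.from_euler('z',a);ax=Rz.apply([-np.sin(np.radians(26.5)),0,np.cos(np.radians(26.5))])
print("axis",ax.round(4))
for u,v in((212,333),(378,328),(543,322),(707,318)):
    # cap top centre height guess .13
    for z in (.12,.13,.14):
        p=onz(c,340+(u+.5)/8-.5,215+(v+.5)/8-.5,z);print(z,p.round(4),Rz.inv().apply(p-np.r_[t,0]).round(4),end=' ')
    print()
# gauge post position and its pixel in scene
s=cam("scene")
g=np.r_[t2,0]+R.from_euler('z',a2).apply([0,.128,.1]);print(g,proj(s,g),proj(s,np.r_[t2,.1]))
E
```

```text
rack 0.006 [ 0.5113 -0.211 ] 10.31 [[0.9, -1.0], [-1.0, -1.5], [-1.2, 0.1], [1.3, 2.4]]
rack 0.01 [ 0.5107 -0.2103] 10.31 [[1.2, -1.4], [-1.2, -2.0], [-1.5, 0.5], [1.4, 2.9]]
rack 0.015 [ 0.5101 -0.2094] 10.31 [[1.6, -1.9], [-1.4, -2.5], [-1.9, 0.9], [1.6, 3.4]]
rack 0.02 [ 0.5094 -0.2085] 10.31 [[2.0, -2.3], [-1.6, -3.1], [-2.2, 1.4], [1.8, 4.0]]
pan [0.5    0.2085] -8.44 [[-2.1, -1.2], [-3.0, 1.3], [3.8, 0.9], [1.3, -1.0]]
axis [-0.439  -0.0799  0.8949]
0.12 [ 0.4597 -0.1374  0.12  ] [-0.0372  0.0809  0.12  ] 0.13 [ 0.4587 -0.1361  0.13  ] [-0.0379  0.0823  0.13  ] 0.14 [ 0.4577 -0.1349  0.14  ] [-0.0386  0.0837  0.14  ] 
0.12 [ 0.4696 -0.1915  0.12  ] [-0.0371  0.0259  0.12  ] 0.13 [ 0.4685 -0.1897  0.13  ] [-0.0379  0.0278  0.13  ] 0.14 [ 0.4674 -0.1879  0.14  ] [-0.0386  0.0298  0.14  ] 
0.12 [ 0.4797 -0.2454  0.12  ] [-0.0368 -0.0289  0.12  ] 0.13 [ 0.4786 -0.243   0.13  ] [-0.0375 -0.0264  0.13  ] 0.14 [ 0.4774 -0.2407  0.14  ] [-0.0382 -0.0239  0.14  ] 
0.12 [ 0.4892 -0.299   0.12  ] [-0.0371 -0.0834  0.12  ] 0.13 [ 0.4879 -0.2961  0.13  ] [-0.0378 -0.0803  0.13  ] 0.14 [ 0.4867 -0.2932  0.14  ] [-0.0385 -0.0772  0.14  ] 
[0.51877262 0.33511692 0.1       ] [265.07300867 170.78316404] [276.10780401 183.4337333 ]
```

```bash
cat > geo.py <<'E'
from loc import *
RT=np.array([.5107,-.2103,0]);RY=np.radians(10.33);ST=np.array([.500,.2085,0]);SY=np.radians(-8.44)
TILT=np.radians(26.0)
Rz=R.from_euler('z',RY);AX=Rz.apply([-np.sin(TILT),0,np.cos(TILT)])
def toolR(z,y): 
    x=np.cross(y,z);return R.from_matrix(np.c_[x,y,z])
RG=toolR(-AX,Rz.apply([np.cos(TILT),0,np.sin(TILT)]))
RP=toolR(np.array([0,0,-1.]),R.from_euler('z',SY).apply([1,0,0]))
def captop(y): return RT+Rz.apply([-.0379,y,.130])
def onaxis(y,s): return captop(y)+AX*(s-.085)
def place(y,h): return ST+R.from_euler('z',SY).apply([0,y,h])
E
python3 - <<'E'
from geo import *
s=cam("scene");im=s["image"]
x0,y0=300,205;b=cv2.resize(im[y0:y0+80,x0:x0+100],None,fx=8,fy=8,interpolation=cv2.INTER_CUBIC)
for y in(.081,.027,-.027,-.081):
    p=proj(s,captop(y));print(p);cv2.drawMarker(b,tuple(int(i) for i in (p-[x0,y0]+.5)*8),(0,255,255),0,20,1)
for X,Y in((-.065,.115),(.065,.115),(.065,-.115),(-.065,-.115)):
    p=proj(s,RT+Rz.apply([X,Y,.01]));cv2.drawMarker(b,tuple(int(i) for i in (p-[x0,y0]+.5)*8),(0,255,0),0,20,1)
cv2.imwrite("pics/c.png",b)
print(delta(onaxis(.081,.150),RG),onaxis(.081,.150),onaxis(.081,.042))
E
```

```text
[318.94614193 220.03744642]
[331.89911966 226.96575179]
[345.66383591 234.32824089]
[360.31906413 242.16704818]
(array([ 0.3626, -0.277 ,  0.0643]), array([-21.43,  18.49, -80.16])) [ 0.43085733 -0.14251852  0.18842161] [ 0.47743403 -0.13402891  0.09135186]
```

View pics/c.png

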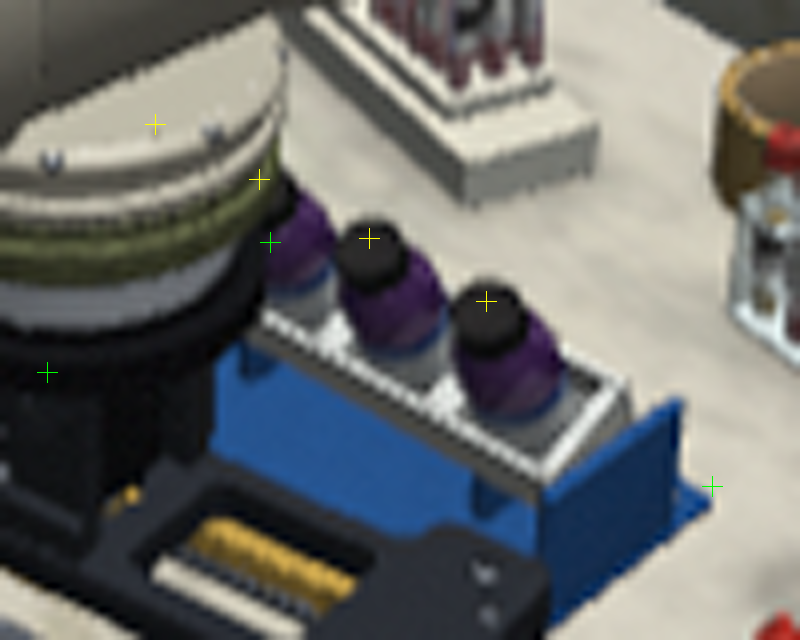

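The crop shows the two caps nearest the camera within about half a pixel of the predicted crosses, at crop (372,240) and (490,304). The cap estimates are good enough to move on.

arm_command(moves=[0.362, -0.277, 0.064, -21.4, 18.5, -80.2, 0.362, -0.277, 0.064, -21.4, 18.5, -80.2, 0.362, -0.277, 0.064, -21.4, 18.5, -80.2, 0.362, -0.277, 0.064, -21.4, 18.5, -80.2, 0.362, -0.277, 0.064, -21.4, 18.5, -80.2, 0.362, -0.277, 0.064, -21.4, 18.5, -80.2, 0.362, -0.277, 0.064, -21.4, 18.5, -80.2, 0.362, -0.277, 0.064, -21.4, 18.5, -80.2], grip=-1, newtons=15)

```text
time: 1.1
tcp_pos: [0.3977, -0.1905, 0.1972]
tool_rot: [2.12, 1.931, 0.423]
ft_force: [0.4, 0.1, -0.3]
grip_width: 0.0883
gripper_force: 0.0
```

```bash
python3 - <<'E'
from geo import *
print(state()["tcp_pos"],state()["joint_pos"].round(2),delta(onaxis(.081,.150),RG))
E
```

```text
[ 0.39767566 -0.19051234  0.19718348] [-0.89  0.14  1.88  0.38  0.92 -0.99] (array([0.0501, 0.0228, 0.0212]), array([ -4.  ,   3.5 , -15.01]))
```

arm_command(moves=[0.05, 0.023, 0.021, -4, 3.5, -15, 0.05, 0.023, 0.021, -4, 3.5, -15, 0.05, 0.023, 0.021, -4, 3.5, -15, 0.05, 0.023, 0.021, -4, 3.5, -15, 0.05, 0.023, 0.021, -4, 3.5, -15])

```text
time: 1.6
tcp_pos: [0.4303, -0.1456, 0.1889]
tool_rot: [1.811, 2.149, 0.496]
ft_force: [0.0, 0.7, 0.3]
grip_width: 0.0883
gripper_force: 0.0
```

```bash
python3 - <<'E'
from geo import *
st=state();print(st["joint_pos"].round(2),st["joint_velocities"].round(2))
t,w=delta(onaxis(.081,.150),RG);print(t,w);print(delta(onaxis(.081,.042),RG))
s=cam("scene");c=cam("top")
a=cv2.resize(s["image"][130:205,215:315],None,fx=4,fy=4,interpolation=cv2.INTER_CUBIC)
b=cv2.resize(c["image"][200:300,330:450],None,fx=4,fy=4,interpolation=cv2.INTER_CUBIC)
o=np.zeros((400,800+80,3),np.uint8);o=np.zeros((600,800,3),np.uint8)
o[:300,:400]=a;o[200:600,400-80:800]=b;cv2.imwrite("pics/d.png",o)
E
```

```text
[-0.79  0.17  1.9   0.49  0.86 -1.24] [-0.   -0.    0.    0.01  0.   -0.01]
[0.003  0.0008 0.0009] [-0.13  0.13 -0.53]
(array([0.0032, 0.001 , 0.1089]), array([-0.13,  0.13, -0.53]))
```

View pics/d.png

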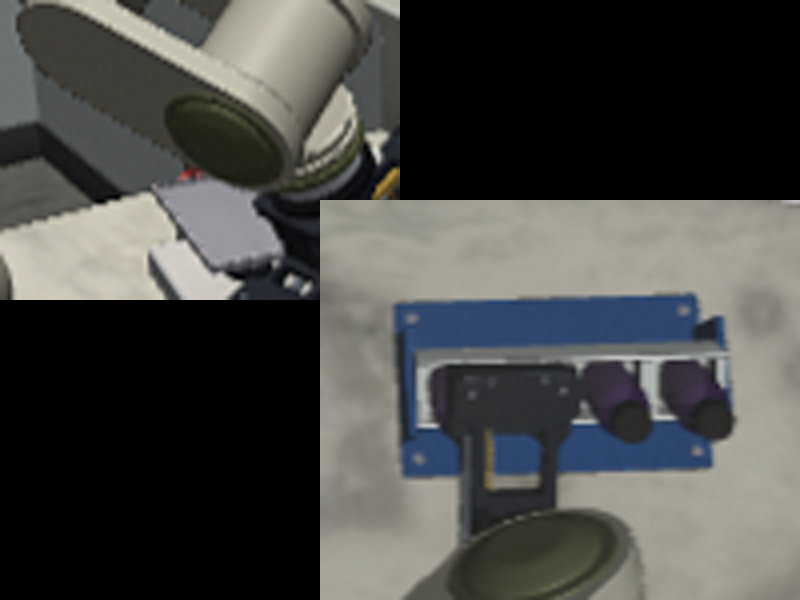

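The scene crop shows the mark hidden behind the arm. The top crop shows the gripper above the leftmost bottle.

arm_command(moves=[0.003, 0.001, 0.02, -0.1, 0.1, -0.5, 0.003, 0.001, 0.045, -0.1, 0.1, -0.5, 0.003, 0.001, 0.07, -0.1, 0.1, -0.5, 0.003, 0.001, 0.09, -0.1, 0.1, -0.5, 0.003, 0.001, 0.1, -0.1, 0.1, -0.5, 0.003, 0.001, 0.108, -0.1, 0.1, -0.5, 0.003, 0.001, 0.109, -0.1, 0.1, -0.5, 0.003, 0.001, 0.109, -0.1, 0.1, -0.5])

```text
time: 2.5
tcp_pos: [0.4777, -0.1333, 0.0914]
tool_rot: [1.796, 2.159, 0.498]
ft_force: [0.4, 0.2, -0.1]
grip_width: 0.088
gripper_force: 0.0
```

```bash
python3 - <<'E'
from geo import *
print(delta(onaxis(.081,.042),RG),state()["ft_force"])
E
```

```text
(array([-0.0007, -0.0004, -0.0001]), array([ 0.02, -0.04,  0.17])) [ 0.41641054  0.20495674 -0.14633999]
```

arm_command(moves=[0, 0, 0, 0, 0, 0, 0, 0, 0, 0, 0, 0, 0, 0, 0, 0, 0, 0, 0, 0, 0, 0, 0, 0, 0, 0, 0, 0, 0, 0, 0, 0, 0, 0, 0, 0, 0, 0, 0, 0, 0, 0, 0, 0, 0, 0, 0, 0], grip=1, newtons=15)

```text
time: 3.3
tcp_pos: [0.4776, -0.1329, 0.0909]
tool_rot: [1.796, 2.16, 0.498]
ft_force: [-0.8, -1.3, 0.1]
grip_width: 0.0366
gripper_force: 15.0
```

arm_command(moves=[0, 0, -0.008, 0, 0, 0, 0, 0, -0.02, 0, 0, 0, 0, 0, -0.035, 0, 0, 0, 0, 0, -0.05, 0, 0, 0, 0, 0, -0.07, 0, 0, 0, 0, 0, -0.09, 0, 0, 0, 0, 0, -0.11, 0, 0, 0, 0, 0, -0.12, 0, 0, 0])

```text
time: 4.1
tcp_pos: [0.4253, -0.1428, 0.2007]
tool_rot: [1.794, 2.158, 0.497]
ft_force: [0.2, 0.3, -1.2]
grip_width: 0.0363
gripper_force: 15.0
```

```bash
python3 - <<'E'
from geo import *
s=state();print(s["ft_force"],s["grip_width"],s["tcp_pos"])
print(delta(place(.054,.26),RP),place(.054,.26))
E
```

```text
[ 0.2040459   0.29924638 -1.17471849] 0.03626530003821007 [ 0.42529944 -0.14281537  0.20072322]
(array([0.3828, 0.1656, 0.0139]), array([25.83, -4.16, 18.63])) [0.50792578 0.26191519 0.26      ]
```

arm_command(moves=[0.04, 0.02, 0.001, 6, -1, 4.5, 0.09, 0.04, 0.003, 12, -2, 9, 0.14, 0.06, 0.005, 18, -3, 13, 0.19, 0.08, 0.007, 24, -4, 17, 0.24, 0.1, 0.009, 25.8, -4.2, 18.6, 0.28, 0.12, 0.01, 25.8, -4.2, 18.6, 0.33, 0.14, 0.012, 25.8, -4.2, 18.6, 0.37, 0.16, 0.013, 25.8, -4.2, 18.6])

```text
time: 4.9
tcp_pos: [0.4873, 0.1645, 0.2437]
tool_rot: [-2.377, -2.052, 0.001]
ft_force: [1.4, -1.0, -1.3]
grip_width: 0.0365
gripper_force: 15.0
```

```bash
python3 - <<'E'
from geo import *
s=state();print(s["tcp_pos"],s["joint_pos"].round(2))
print(delta(place(.054,.26),RP))
E
```

```text
[0.48727961 0.16451447 0.24374399] [0.09 0.33 1.41 0.   1.41 0.24]
(array([ 0.0994,  0.0062, -0.0162]), array([-0.08, -0.04,  0.04]))
```

arm_command(moves=[0.03, 0.002, -0.005, 0, 0, 0, 0.06, 0.004, -0.01, 0, 0, 0, 0.085, 0.006, -0.016, 0, 0, 0, 0.097, 0.006, -0.016, 0, 0, 0, 0.099, 0.006, -0.016, 0, 0, 0, 0.099, 0.006, -0.016, 0, 0, 0, 0.099, 0.006, -0.016, 0, 0, 0])

```text
time: 5.6
tcp_pos: [0.5077, 0.2584, 0.2593]
tool_rot: [-2.378, -2.051, 0.001]
ft_force: [0.1, -0.0, -1.2]
grip_width: 0.0367
gripper_force: 15.0
```

```bash
python3 - <<'E'
from geo import *
s=cam("scene");c=cam("top")
cv2.imwrite("pics/e_s.png",s["image"]);cv2.imwrite("pics/e_t.png",c["image"])
q=state();print(q["tcp_pos"],q["ft_force"],q["joint_velocities"].round(2))
print(delta(place(.054,.144),RP))
b=cv2.resize(s["image"][100:220,200:360],None,fx=5,fy=5,interpolation=cv2.INTER_CUBIC)
cv2.imwrite("pics/e.png",b)
E
```

```text
[0.50778133 0.2585623  0.25953683] [-0.07922679 -0.23436518 -2.03810296] [ 0. -0. -0.  0. -0.  0.]
(array([ 0.0032, -0.0002,  0.1155]), array([-0.07, -0.05, -0.02]))
```

View pics/e.png

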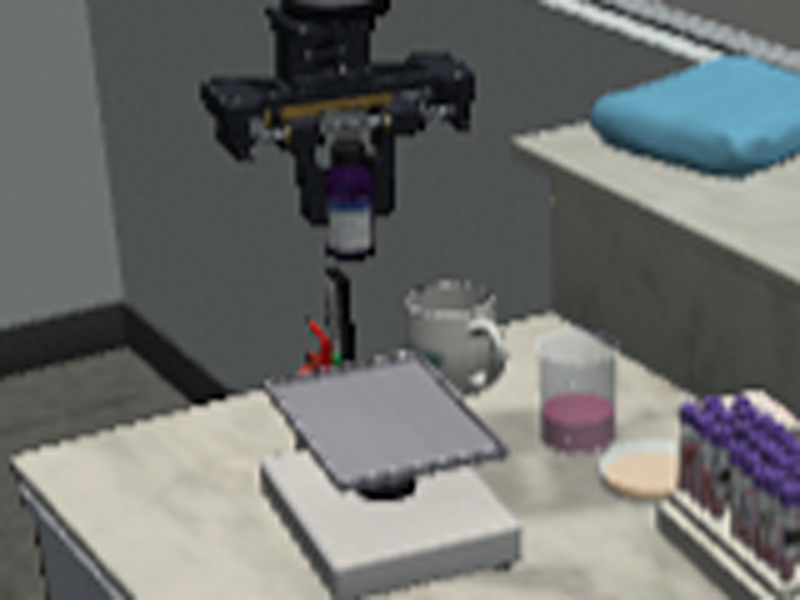

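The scene crop shows the bottle held upright above the pan. The red pointer is at crop (315,335) and the green mark, partly hidden, at (337,357). I'll lower it until the pan spring takes about one bottle's weight.

arm_command(moves=[0.003, 0, 0.025, 0, 0, 0, 0.003, 0, 0.06, 0, 0, 0, 0.003, 0, 0.085, 0, 0, 0, 0.003, 0, 0.1, 0, 0, 0, 0.003, 0, 0.11, 0, 0, 0, 0.003, 0, 0.117, 0, 0, 0, 0.003, 0, 0.122, 0, 0, 0, 0.003, 0, 0.126, 0, 0, 0])

```text
time: 6.5
tcp_pos: [0.5084, 0.2626, 0.1339]
tool_rot: [-2.377, -2.052, -0.002]
ft_force: [-0.8, -0.7, 0.5]
grip_width: 0.0364
gripper_force: 15.0
```

arm_command(moves=[0, 0, 0.001, 0, 0, 0, 0, 0, 0.002, 0, 0, 0, 0, 0, 0.002, 0, 0, 0, 0, 0, 0.002, 0, 0, 0])

```text
time: 6.9
tcp_pos: [0.5083, 0.2626, 0.1319]
tool_rot: [-2.377, -2.052, -0.001]
ft_force: [0.1, -0.5, -0.6]
grip_width: 0.0366
gripper_force: 15.0
```

```bash
python3 - <<'E'
from geo import *
f=[]
for i in range(4):
    s=cam("scene");f.append(state()["ft_force"])
print(np.mean(f,0),state()["tcp_pos"])
p0=cv2.imread("pics/e_s.png")
for nm,im in(("before",p0),("now",s["image"])):
    b,g,r=[im[...,i].astype(int) for i in range(3)]
    m=(r>110)&(r-g>60)&(r-b>60);m[:155]=0;m[190:]=0;m[:,:255]=0;m[:,275:]=0
    gm=(g-r>40)&(g-b>25);gm[:150]=0;gm[190:]=0;gm[:,:255]=0;gm[:,280:]=0
    print(nm,"red",np.argwhere(m).tolist(),"green",np.argwhere(gm).tolist())
cv2.imwrite("pics/f_s.png",s["image"])
E
```

```text
[ 0.12911129 -0.01025473 -0.079384  ] [0.50824127 0.26266272 0.13169136]
before red [[164, 262], [165, 262], [165, 263], [166, 263], [166, 264], [167, 264], [168, 264], [168, 265], [170, 262], [171, 263], [171, 264], [172, 263], [173, 260], [173, 261], [173, 262], [174, 260]] green [[171, 267], [172, 267]]
now red [[173, 260], [173, 261], [174, 260], [174, 261], [174, 262], [175, 260], [175, 261], [175, 262], [175, 263]] green []
```

arm_command(moves=[0, 0, 0, 0, 0, 0, 0, 0, 0, 0, 0, 0, 0, 0, 0, 0, 0, 0, 0, 0, 0, 0, 0, 0, 0, 0, 0, 0, 0, 0, 0, 0, 0, 0, 0, 0], grip=-0.4)

```text
time: 7.7
tcp_pos: [0.5081, 0.2626, 0.1315]
tool_rot: [-2.377, -2.052, -0.0]
ft_force: [-0.8, 0.1, -0.5]
grip_width: 0.0621
gripper_force: 0.0
```

arm_command(moves=[0, 0, -0.015, 0, 0, 0, 0, 0, -0.04, 0, 0, 0, 0, 0, -0.07, 0, 0, 0, 0, 0, -0.1, 0, 0, 0, 0, 0, -0.13, 0, 0, 0, 0, 0, -0.14, 0, 0, 0], grip=-1)

```text
time: 8.3
tcp_pos: [0.5088, 0.2627, 0.2744]
tool_rot: [2.377, 2.053, 0.007]
ft_force: [0.1, -0.8, -0.4]
grip_width: 0.0878
gripper_force: 0.0
```

```bash
python3 - <<'E'
from geo import *
s=cam("scene");c=cam("top");cv2.imwrite("pics/g_s.png",s["image"]);cv2.imwrite("pics/g_t.png",c["image"])
b=cv2.resize(s["image"][130:210,230:330],None,fx=7.5,fy=7.5,interpolation=cv2.INTER_CUBIC)
cv2.imwrite("pics/g.png",b)
print(state()["tcp_pos"],state()["grip_width"],delta(onaxis(.027,.150),RG))
E
```

```text
[0.50846012 0.262532   0.27223608] 0.08853866648746858 (array([-0.4634, -0.0005,  0.0829]), array([-25.69,   4.14, -18.41]))
```

View pics/g.png

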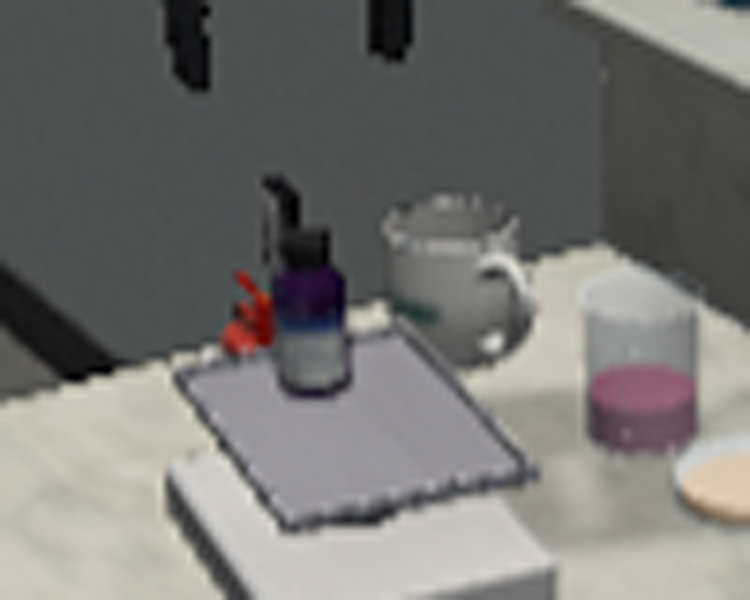

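The scene crop shows the bottle standing upright on the pan at crop (312,340). It hides the green mark in this view, so I'll use the top view for the gauge.

```bash
python3 - <<'E'
from geo import *
c=cam("top");s=cam("scene")
def show(nm,x0,x1,y0,y1):
    im=cv2.imread(nm);b,g,r=[im[y0:y1,x0:x1,i].astype(int) for i in range(3)]
    print(nm,"cols",x0);
    for i in range(y1-y0):print(y0+i,' '.join(f"{('R' if r[i,j]-g[i,j]>25 and r[i,j]-b[i,j]>25 else 'G' if g[i,j]-r[i,j]>18 else '.')}{max(r[i,j]-g[i,j],g[i,j]-r[i,j]):3d}" for j in range(x1-x0)))
show("pics/top0.png",188,211,203,219)
show("pics/g_t.png",188,211,203,219)
show("pics/e_s.png",258,272,160,178)
S=R.from_euler('z',SY)
for X in(0,-.01,-.02,-.03):
  for h in(.06,.08,.1,.12,.13):
    p=ST+S.apply([X,.128,h]);print(X,h,proj(c,p).round(1),proj(s,p).round(1))
E
```

```text
pics/top0.png cols 188
203 .  2 .  2 .  1 .  1 .  0 .  2 .  2 .  2 .  1 .  1 .  2 .  1 .  1 .  0 .  1 .  2 .  1 .  1 .  1 .  1 .  2 .  2 .  2
204 .  1 .  1 .  1 .  2 .  9 .  5 .  1 .  1 .  1 .  0 .  0 .  1 .  0 .  0 .  0 .  1 .  0 .  1 .  0 .  0 .  1 .  2 .  2
205 .  2 .  2 .  3 . 11 G 42 G 41 . 10 .  4 .  1 .  1 .  1 .  0 .  0 .  1 .  1 .  0 .  1 .  0 .  2 .  1 .  1 .  0 .  0
206 .  2 .  2 .  3 G 28 G 73 G 73 G 59 G 36 . 11 .  4 .  1 .  0 .  0 .  0 .  1 .  1 .  0 .  1 .  0 .  1 .  3 .  2 .  2
207 .  2 .  2 .  3 .  1 . 13 G 49 G 68 G 72 G 63 G 39 G 25 . 16 .  7 .  4 .  1 .  1 .  1 .  0 .  1 .  0 .  1 .  1 .  3
208 .  2 .  1 .  2 .  2 .  2 .  1 . 12 G 40 G 54 G 65 G 73 G 73 G 64 G 40 . 18 .  8 .  0 .  0 .  1 .  1 .  0 .  1 .  2
209 .  2 .  2 .  5 .  8 .  7 .  6 .  4 .  1 .  6 . 17 G 38 G 52 G 65 G 72 G 74 G 51 . 14 .  0 .  1 .  0 .  1 .  0 .  0
210 .  2 .  2 R 45 R 91 R 95 R 59 . 20 .  8 .  6 .  3 .  1 .  6 . 17 G 30 G 44 G 34 G 19 .  7 .  0 .  1 .  1 .  0 .  0
211 .  2 .  3 . 18 R 57 R 94 R106 R 99 R 95 R 59 . 21 .  9 .  6 .  2 .  2 .  3 .  7 . 14 .  5 .  0 .  0 .  0 .  0 .  1
212 . 
[... 4160 characters left out ...]
3] [265.4 175.2]
0 0.1 [198.9 209.9] [265.1 170.8]
0 0.12 [196.6 208.4] [264.7 166.3]
0 0.13 [195.5 207.6] [264.6 164. ]
-0.01 0.06 [201.9 215.9] [263.4 180.1]
-0.01 0.08 [199.8 214.6] [263.1 175.7]
-0.01 0.1 [197.6 213.2] [262.7 171.2]
-0.01 0.12 [195.3 211.8] [262.4 166.7]
-0.01 0.13 [194.1 211.1] [262.2 164.4]
-0.02 0.06 [200.7 219.2] [261.1 180.6]
-0.02 0.08 [198.5 217.9] [260.7 176.2]
-0.02 0.1 [196.3 216.6] [260.4 171.7]
-0.02 0.12 [194.  215.3] [260.  167.2]
-0.02 0.13 [192.8 214.6] [259.8 164.9]
-0.03 0.06 [199.4 222.4] [258.7 181.1]
-0.03 0.08 [197.2 221.3] [258.3 176.6]
-0.03 0.1 [195. 220.] [258.  172.1]
-0.03 0.12 [192.6 218.7] [257.6 167.6]
-0.03 0.13 [191.4 218.1] [257.4 165.3]
```

```bash
python3 - <<'E'
from geo import *
c=cam("top");s=cam("scene");S=R.from_euler('z',SY)
def loc(p): return (S.inv().apply(p-ST)*1000).round(1)
for nm,a,b in(("tip",(190.5,210.2),(262,164)),("tip2",(190,210),(261.6,163.6)),("green near top",(203,208.7),(267.4,169.8)),("gnt2",(204,209.5),(267.4,169.8)),("gnt3",(203,208.7),(267.0,169.3))):
    p,e=tri(c,a,s,b);print(nm,loc(p),round(e*1000,1))
m=(197.6,207.6)
im=cv2.imread("pics/top0.png")[203:213,188:208].astype(float);w=np.clip(im[...,1]-im[...,2]-5,0,None)
yy,xx=np.mgrid[203:213,188:208];m=((w*xx).sum()/w.sum(),(w*yy).sum()/w.sum());print("green centroid",m)
for X in(0,.003,.006):
  for h in(.07,.08,.09,.1):
    p=ST+S.apply([X,.128,h]);print(X,h,proj(c,p).round(1),"near top scene",proj(s,ST+S.apply([X,.113,h+.009])).round(1),"far top",proj(c,ST+S.apply([X,.143,h+.009])).round(1),"near bot",proj(c,ST+S.apply([X,.113,h-.009])).round(1))
E
```

```text
tip [ -8.9 138.8 127.4] 2.9
tip2 [ -9.5 139.9 128.9] 1.7
green near top [  5.7 115.1 108.5] 0.5
gnt2 [  4.3 110.9 110.5] 0.7
gnt3 [  4.7 114.3 111.3] 1.0
green centroid (np.float64(197.32192231731403), np.float64(207.70111915734034))
0 0.07 [202.1 212. ] near top scene [266.6 176.9] far top [196.2 209.8] near bot [207.9 214.1]
0 0.08 [201.1 211.3] near top scene [266.5 174.6] far top [195.1 209.1] near bot [206.9 213.4]
0 0.09 [200.  210.6] near top scene [266.3 172.4] far top [194.  208.4] near bot [205.9 212.7]
0 0.1 [198.9 209.9] near top scene [266.1 170.1] far top [192.8 207.6] near bot [204.9 212. ]
0.003 0.07 [202.5 211. ] near top scene [267.3 176.7] far top [196.6 208.8] near bot [208.3 213.1]
0.003 0.08 [201.4 210.3] near top scene [267.2 174.5] far top [195.5 208.1] near bot [207.3 212.4]
0.003 0.09 [200.4 209.6] near top scene [267.  172.3] far top [194.4 207.4] near bot [206.3 211.7]
0.003 0.1 [199.3 208.8] near top scene [266.9 170. ] far top [193.2 206.6] near bot [205.3 211. ]
0.006 0.07 [202.9 210. ] near top scene [268.  176.6] far top [197.  207.8] near bot [208.7 212.1]
0.006 0.08 [201.8 209.3] near top scene [267.9 174.4] far top [195.9 207.1] near bot [207.7 211.4]
0.006 0.09 [200.7 208.6] near top scene [267.7 172.1] far top [194.7 206.4] near bot [206.7 210.7]
0.006 0.1 [199.7 207.8] near top scene [267.6 169.9] far top [193.6 205.6] near bot [205.6 210. ]
```

arm_command(moves=[-0.04, 0, 0, -2, 0.3, -1.5, -0.09, 0, 0.01, -6, 1, -4.5, -0.14, 0, 0.02, -11, 1.7, -8, -0.19, 0, 0.03, -16, 2.6, -12, -0.24, 0, 0.04, -21, 3.4, -15, -0.29, 0, 0.05, -25, 4, -18, -0.34, 0, 0.06, -25.7, 4.1, -18.4, -0.39, 0, 0.07, -25.7, 4.1, -18.4])

```text
time: 9.4
tcp_pos: [0.4551, -0.0903, 0.2068]
tool_rot: [1.8, 2.158, 0.496]
ft_force: [1.5, 0.4, 0.8]
grip_width: 0.0883
gripper_force: 0.0
```

```bash
python3 - <<'E'
from geo import *
print(delta(onaxis(.027,.150),RG),state()["tcp_pos"])
E
```

```text
(array([-0.101 , -0.038 ,  0.0021]), array([-0.11,  0.01,  0.02])) [ 0.4551111  -0.09026835  0.20682869]
```

arm_command(moves=[-0.045, -0.017, 0.001, 0, 0, 0, -0.085, -0.033, 0.002, 0, 0, 0, -0.101, -0.038, 0.002, 0, 0, 0, -0.101, -0.038, 0.002, 0, 0, 0, -0.101, -0.038, 0.002, 0, 0, 0, -0.101, -0.038, 0.002, 0, 0, 0])

```text
time: 10.0
tcp_pos: [0.4418, -0.1933, 0.1894]
tool_rot: [1.799, 2.159, 0.495]
ft_force: [0.1, 0.2, 0.1]
grip_width: 0.0883
gripper_force: 0.0
```

```bash
python3 - <<'E'
from geo import *
c=cam("top");cv2.imwrite("pics/h_t.png",c["image"])
print(delta(onaxis(.027,.042),RG),state()["tcp_pos"])
E
```

```text
(array([-0.002 , -0.0018,  0.1083]), array([-0.13, -0.  ,  0.08])) [ 0.44187711 -0.1933275   0.1896079 ]
```

arm_command(moves=[-0.002, -0.002, 0.02, 0, 0, 0, -0.002, -0.002, 0.045, 0, 0, 0, -0.002, -0.002, 0.07, 0, 0, 0, -0.002, -0.002, 0.09, 0, 0, 0, -0.002, -0.002, 0.1, 0, 0, 0, -0.002, -0.002, 0.107, 0, 0, 0, -0.002, -0.002, 0.108, 0, 0, 0, -0.002, -0.002, 0.108, 0, 0, 0])

```text
time: 10.85
tcp_pos: [0.4869, -0.1886, 0.0921]
tool_rot: [1.799, 2.157, 0.495]
ft_force: [0.1, -0.6, -0.4]
grip_width: 0.088
gripper_force: 0.0
```

arm_command(moves=[0, 0, 0, 0, 0, 0, 0, 0, 0, 0, 0, 0, 0, 0, 0, 0, 0, 0, 0, 0, 0, 0, 0, 0, 0, 0, 0, 0, 0, 0, 0, 0, 0, 0, 0, 0, 0, 0, 0, 0, 0, 0, 0, 0, 0, 0, 0, 0], grip=1, newtons=15)

```text
time: 11.65
tcp_pos: [0.4868, -0.1886, 0.0915]
tool_rot: [1.8, 2.157, 0.495]
ft_force: [-0.1, -0.1, 0.2]
grip_width: 0.0367
gripper_force: 15.0
```

```bash
python3 - <<'E'
from geo import *
s=cam("scene");c=cam("top");cv2.imwrite("pics/i_s.png",s["image"]);cv2.imwrite("pics/i_t.png",c["image"])
print(delta(onaxis(.027,.042),RG),state()["grip_width"])
im0=cv2.imread("pics/top0.png");im=c["image"]
# red pointer shift in the top view: tip end of the bar
for nm,m in(("0",im0),("1",im)):
    w=m[203:222,185:215].astype(float);w=np.clip(w[...,2]-np.maximum(w[...,1],w[...,0])-20,0,None)
    g=m[203:222,185:215].astype(float);g=np.clip(g[...,1]-g[...,2]-15,0,None)
    yy,xx=np.mgrid[203:222,185:215]
    for q in(w,g):print(nm,q.sum(),(q*xx).sum()/q.sum(),(q*yy).sum()/q.sum())
E
```

```text
(array([0.0014, 0.0005, 0.0004]), array([-0.13,  0.05,  0.  ])) 0.03640592970447692
0 2242.0 198.74397859054415 212.74888492417483
0 1114.0 197.20466786355476 207.6660682226212
1 2191.0 200.1004107713373 213.50433591967138
1 1138.0 197.19683655536028 207.66344463971882
```

arm_command(moves=[0, 0, -0.008, 0, 0, 0, 0, 0, -0.02, 0, 0, 0, 0, 0, -0.035, 0, 0, 0, 0, 0, -0.05, 0, 0, 0, 0, 0, -0.07, 0, 0, 0, 0, 0, -0.09, 0, 0, 0, 0, 0, -0.11, 0, 0, 0, 0, 0, -0.13, 0, 0, 0])

```text
time: 12.55
tcp_pos: [0.43, -0.1986, 0.21]
tool_rot: [1.8, 2.157, 0.494]
ft_force: [0.7, -1.1, -2.0]
grip_width: 0.0363
gripper_force: 15.0
```

```bash
python3 - <<'E'
from geo import *
s=state();print(s["ft_force"],s["grip_width"],s["tcp_pos"])
print(delta(place(0,.26),RP),place(0,.26))
E
```

```text
[ 0.72115635 -1.09563942 -2.03806795] 0.03634160265582573 [ 0.43000259 -0.19856358  0.20999364]
(array([0.3879, 0.1495, 0.0162]), array([25.65, -4.14, 18.43])) [0.5    0.2085 0.26  ]
```

arm_command(moves=[0.04, 0.015, 0.001, 5, -1, 3.5, 0.09, 0.035, 0.003, 11, -2, 8, 0.14, 0.055, 0.005, 17, -3, 12, 0.19, 0.073, 0.007, 23, -4, 16, 0.24, 0.092, 0.009, 25.6, -4.1, 18.4, 0.28, 0.108, 0.011, 25.6, -4.1, 18.4, 0.33, 0.127, 0.013, 25.6, -4.1, 18.4, 0.365, 0.14, 0.015, 25.6, -4.1, 18.4])

```text
time: 13.35
tcp_pos: [0.4854, 0.1245, 0.2497]
tool_rot: [2.378, 2.051, 0.003]
ft_force: [1.0, -1.1, -1.2]
grip_width: 0.0365
gripper_force: 15.0
```

```bash
python3 - <<'E'
from geo import *
print(delta(place(0,.26),RP),state()["tcp_pos"])
E
```

```text
(array([ 0.0852,  0.0021, -0.0103]), array([ 0.09, -0.05, -0.  ])) [0.48542771 0.1244896  0.24966709]
```

arm_command(moves=[0.03, 0.001, -0.004, 0, 0, 0, 0.06, 0.002, -0.008, 0, 0, 0, 0.08, 0.002, -0.01, 0, 0, 0, 0.086, 0.002, -0.01, 0, 0, 0, 0.086, 0.002, -0.01, 0, 0, 0, 0.086, 0.002, -0.01, 0, 0, 0])

```text
time: 13.95
tcp_pos: [0.5001, 0.2065, 0.2587]
tool_rot: [-2.379, -2.052, -0.002]
ft_force: [0.3, -0.8, -1.6]
grip_width: 0.0367
gripper_force: 15.0
```

```bash
python3 - <<'E'
from geo import *
print(delta(place(0,.12),RP),state()["tcp_pos"])
E
```

```text
(array([ 0.0018, -0.0005,  0.1387]), array([ 0.03, -0.05, -0.01])) [0.50009591 0.20650376 0.25873598]
```

arm_command(moves=[0.002, 0, 0.025, 0, 0, 0, 0.002, 0, 0.06, 0, 0, 0, 0.002, 0, 0.09, 0, 0, 0, 0.002, 0, 0.11, 0, 0, 0, 0.002, 0, 0.12, 0, 0, 0, 0.002, 0, 0.127, 0, 0, 0, 0.002, 0, 0.132, 0, 0, 0, 0.002, 0, 0.136, 0, 0, 0])

```text
time: 14.75
tcp_pos: [0.5012, 0.2095, 0.1231]
tool_rot: [2.378, 2.052, 0.004]
ft_force: [-0.6, -0.2, -0.1]
grip_width: 0.0365
gripper_force: 15.0
```

arm_command(moves=[0, 0, 0.002, 0, 0, 0, 0, 0, 0.004, 0, 0, 0, 0, 0, 0.004, 0, 0, 0, 0, 0, 0.004, 0, 0, 0])

```text
time: 15.15
tcp_pos: [0.5009, 0.2098, 0.1189]
tool_rot: [2.378, 2.053, 0.003]
ft_force: [0.9, -0.1, 0.1]
grip_width: 0.0368
gripper_force: 15.0
```

arm_command(moves=[0, 0, 0, 0, 0, 0, 0, 0, 0, 0, 0, 0, 0, 0, 0, 0, 0, 0, 0, 0, 0, 0, 0, 0, 0, 0, 0, 0, 0, 0, 0, 0, 0, 0, 0, 0], grip=-0.4)

```text
time: 15.75
tcp_pos: [0.5007, 0.2097, 0.1186]
tool_rot: [-2.378, -2.053, -0.002]
ft_force: [-0.7, -0.3, -0.4]
grip_width: 0.0619
gripper_force: 0.0
```

arm_command(moves=[0, 0, -0.015, 0, 0, 0, 0, 0, -0.04, 0, 0, 0, 0, 0, -0.07, 0, 0, 0, 0, 0, -0.1, 0, 0, 0, 0, 0, -0.13, 0, 0, 0, 0, 0, -0.15, 0, 0, 0, 0, 0, -0.15, 0, 0, 0], grip=-1)

```text
time: 16.45
tcp_pos: [0.5013, 0.2097, 0.2711]
tool_rot: [2.376, 2.052, 0.01]
ft_force: [-0.1, -0.1, 0.9]
grip_width: 0.0883
gripper_force: 0.0
```

```bash
python3 - <<'E'
from geo import *
s=cam("scene");cv2.imwrite("pics/j_s.png",s["image"])
b=cv2.resize(s["image"][130:210,230:330],None,fx=8,fy=7.5,interpolation=cv2.INTER_CUBIC)
cv2.imwrite("pics/j.png",b)
print(state()["tcp_pos"],state()["grip_width"],delta(place(0,.28)+[-.15,-.15,0],RP))
E
```

```text
[0.50074656 0.20954826 0.26903528] 0.08806042948628602 (array([-0.1714, -0.1271, -0.0116]), array([ 0.14, -0.12,  0.06]))
```

View pics/j.png

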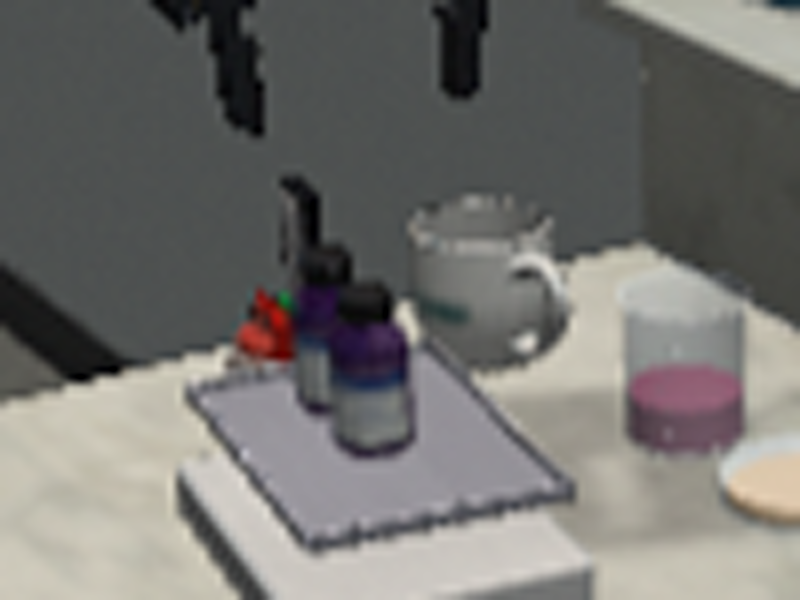

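The scene crop shows both bottles upright on the pan. The red tip is at crop (263,292), next to the top of the green mark at (288,300). I'll move the arm aside and measure from the top view.

arm_command(moves=[-0.04, 0, 0, 0, 0, 0, -0.09, 0, 0, 0, 0, 0, -0.14, 0, 0, 0, 0, 0, -0.19, 0, 0, 0, 0, 0, -0.24, 0, 0, 0, 0, 0, -0.29, 0, 0, 0, 0, 0, -0.34, 0, 0, 0, 0, 0, -0.36, 0, 0, 0, 0, 0])

```text
time: 17.3
tcp_pos: [0.4469, -0.1499, 0.2663]
tool_rot: [-2.379, -2.047, -0.0]
ft_force: [0.9, 0.5, 0.7]
grip_width: 0.088
gripper_force: 0.0
```

```bash
python3 - <<'E'
from geo import *
c=cam("top");cv2.imwrite("pics/k_t.png",c["image"]);s=cam("scene");cv2.imwrite("pics/k_s.png",s["image"])
S=R.from_euler('z',SY)
ims={n:cv2.imread(f"pics/{n}.png") for n in("top0","i_t","k_t")}
yy,xx=np.mgrid[200:222,185:215]
# project red pixels on bar/perp axes; height direction in image
for n,m in ims.items():
    w=m[200:222,185:215].astype(float)
    r=np.clip(w[...,2]-np.maximum(w[...,1],w[...,0])-20,0,None);g=np.clip(w[...,1]-w[...,2]-15,0,None)
    # bar only: left tip part, columns within 9 px of leftmost red
    cols=r.sum(0);cum=np.cumsum(cols)/cols.sum()
    print(n,"red cols",cols.round(0)[3:22].tolist())
    print("  red c",(r*xx).sum()/r.sum(),(r*yy).sum()/r.sum(),r.sum(),"green c",(g*xx).sum()/g.sum(),(g*yy).sum()/g.sum(),g.sum())
# predicted shift per sink at tip
for d in(0,.0117,.02,.025,.03,.035):print(d,proj(c,ST+S.apply([-.009,.13,.13-d])).round(2))
def show(m,x0,x1,y0,y1):
    b,g,r=[m[y0:y1,x0:x1,i].astype(int) for i in range(3)]
    for i in range(y1-y0):print(y0+i,' '.join(f"{('R' if r[i,j]-g[i,j]>25 and r[i,j]-b[i,j]>25 else 'G' if g[i,j]-r[i,j]>18 else '.')}{abs(r[i,j]-g[i,j]):3d}" for j in range(x1-x0)))
show(cv2.imread("pics/j_s.png"),256,274,162,180)
b=cv2.resize(c["image"][190:250,185:285],None,fx=8,fy=8,interpolation=cv2.INTER_CUBIC);cv2.imwrite("pics/k.png",b)
E
```

```text
top0 red cols [0.0, 0.0, 25.0, 108.0, 149.0, 128.0, 117.0, 147.0, 122.0, 131.0, 155.0, 120.0, 130.0, 139.0, 111.0, 142.0, 246.0, 194.0, 45.0]
  red c 198.74397859054415 212.74888492417483 2242.0 green c 197.20466786355476 207.6660682226212 1114.0
i_t red cols [0.0, 0.0, 0.0, 0.0, 62.0, 126.0, 152.0, 130.0, 118.0, 151.0, 130.0, 117.0, 146.0, 122.0, 133.0, 157.0, 129.0, 189.0, 206.0]
  red c 200.1004107713373 213.50433591967138 2191.0 green c 197.19683655536028 207.66344463971882 1138.0
k_t red cols [0.0, 0.0, 0.0, 0.0, 0.0, 54.0, 107.0, 116.0, 149.0, 127.0, 116.0, 146.0, 119.0, 120.0, 147.0, 122.0, 131.0, 144.0, 197.0]
  red c 201.33691087260848 214.2454503033131 2143.0 green c 197.20035618878006 207.6625111308994 1123.0
0 [193.56 210.54]
0.0117 [194.94 211.39]
0.02 [195.9  211.98]
0.025 [196.47 212.33]
0.03 [197.04 212.68]
0.035 [197.6  213.03]
162 .  4 .  3 .  3 .  3 .  3 .  3 .  3 .  3 .  4 .  1 .  1 .  0 .  0 .  1 .  2 .  3 .  2 .  3
163 .  4 .  3 .  4 .  3 .  4 .  3 .  3 .  3 .  3 .  0 .  1 .  1 .  1 .  0 .  2 .  3 .  1 .  2
164 .  3 .  3 .  3 .  4 .  3 .  4 .  3 .  3 .  3 .  1 .
[... 748 characters left out ...]
01 . 28 .  6 . 13 . 13 . 13 . 18 .  4 .  1
173 .  3 .  4 .  6 . 10 R 65 R 88 R 66 R 46 R114 R100 R 50 . 14 . 12 . 14 . 12 . 16 . 15 . 15
174 .  3 .  3 .  7 . 24 R108 R119 R100 R 80 R 78 R 89 R 49 .  5 .  2 .  7 . 11 . 16 . 21 . 19
175 .  4 .  5 .  7 R 33 R 88 R114 R115 R109 R 85 R 91 R 46 .  4 . 12 .  7 .  1 . 15 . 15 . 17
176 .  1 .  3 .  0 . 17 R 52 R 87 R 91 R 95 R 79 R 90 R 47 .  4 .  7 .  7 . 11 .  6 . 13 . 16
177 .  4 .  5 .  5 . 14 . 22 R 41 R 53 R 67 R 76 R 93 R 49 .  2 .  5 .  4 .  7 .  2 . 11 . 13
178 .  4 .  5 .  8 .  8 . 11 . 17 . 24 . 11 . 19 R 34 . 11 .  3 .  2 .  4 .  4 .  2 .  9 . 13
179 .  5 .  5 .  5 .  3 .  0 .  1 .  5 .  0 .  5 . 11 .  0 .  4 .  4 .  1 .  5 .  4 .  1 . 10
```

View pics/k.png

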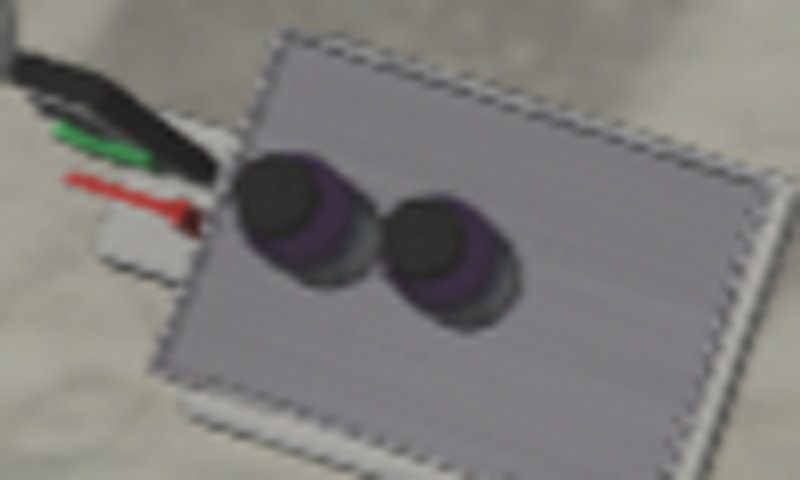

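The top crop shows both bottles standing on the pan, with the pointer bar at crop (65..200,180..220) and the mark at (55..150,130..165). I need a more careful height comparison, so I'll cast the edge pixels onto the gauge planes.

```bash
python3 - <<'E'
from geo import *
c=cam("top");s=cam("scene");S=R.from_euler('z',SY)
def onX(cm,u,v,X):
    o,d=ray(cm,u,v);o=S.inv().apply(o-ST);d=S.inv().apply(d);t=(X-o[0])/d[0];return ((o+d*t)*1000).round(1)
print("green edge pts in scene on X planes")
for nm,p in(("near e_s",(267,169.97)),("right e_s",(267.9,170.6)),("j_s c265",(265,168.27))):
    print(nm,[onX(s,*p,X).tolist() for X in(.0,.0025,.0045,.0065)])
# red bar rows per column (upper edge+centre) in scene, before and now
for n in("e_s","j_s"):
    m=cv2.imread(f"pics/{n}.png").astype(float);r=np.clip(m[...,2]-np.maximum(m[...,1],m[...,0])-20,0,None)
    for u in(262,263,264):
        col=r[158:173,u];print(n,u,col.round().tolist())
# pan near-left rim edge: dark rim row per column, before/after
def rim(n,u,lo,hi):
    g=cv2.cvtColor(cv2.imread(f"pics/{n}.png"),cv2.COLOR_BGR2GRAY)[lo:hi,u].astype(float);w=np.clip(np.median(g)-g-15,0,None);return g.round().astype(int).tolist()
for u in(285,292):
    for n in("e_s","g_s","j_s"):print(n,u,rim(n,u,186,208))
n=proj(s,ST+S.apply([-.06,-.093,.1]));print("near corner px",n,proj(s,ST+S.apply([-.06,-.093,.08])))
# red bar row per column in top
for nm in("top0","i_t","k_t"):
    m=cv2.imread(f"pics/{nm}.png").astype(float)[200:222];r=np.clip(m[...,2]-np.maximum(m[...,1],m[...,0])-8,0,None);g=np.clip(m[...,1]-m[...,2]-8,0,None)
    yy=np.arange(200,222)
    print(nm,[(u,round(float((r[:,u]*yy).sum()/r[:,u].sum()),2)) for u in range(194,201)],"green",[(u,round(float((g[:,u]*yy).sum()/g[:,u].sum()),2),round(g[:,u].sum())) for u in range(190,206)] if nm=="k_t" else "")
E
```

```text
green edge pts in scene on X planes
near e_s [[0.0, 101.6, 114.4], [2.5, 109.5, 110.7], [4.5, 115.8, 107.7], [6.5, 122.2, 104.7]]
right e_s [[0.0, 90.4, 116.3], [2.5, 98.3, 112.5], [4.5, 104.6, 109.5], [6.5, 110.9, 106.6]]
j_s c265 [[0.0, 126.5, 111.8], [2.5, 134.6, 108.0], [4.5, 141.1, 105.0], [6.5, 147.5, 102.0]]
e_s 262 [0.0, 0.0, 0.0, 0.0, 0.0, 0.0, 92.0, 103.0, 0.0, 0.0, 0.0, 0.0, 41.0, 56.0, 31.0]
e_s 263 [0.0, 0.0, 0.0, 0.0, 0.0, 0.0, 0.0, 99.0, 123.0, 6.0, 0.0, 0.0, 9.0, 68.0, 56.0]
e_s 264 [0.0, 0.0, 0.0, 0.0, 0.0, 0.0, 0.0, 0.0, 61.0, 112.0, 83.0, 55.0, 63.0, 76.0, 70.0]
j_s 262 [0.0, 0.0, 0.0, 0.0, 0.0, 0.0, 0.0, 0.0, 0.0, 0.0, 14.0, 78.0, 78.0, 45.0, 28.0]
j_s 263 [0.0, 0.0, 0.0, 0.0, 0.0, 0.0, 0.0, 0.0, 0.0, 0.0, 0.0, 25.0, 93.0, 73.0, 33.0]
j_s 264 [0.0, 0.0, 0.0, 0.0, 0.0, 0.0, 0.0, 0.0, 0.0, 0.0, 0.0, 0.0, 36.0, 104.0, 133.0]
e_s 285 [146, 146, 146, 148, 151, 154, 137, 98, 103, 172, 198, 194, 195, 194, 195, 195, 196, 197, 199, 200, 201, 201]
g_s 285 [147, 148, 146, 147, 146, 147, 151, 152, 155, 113, 65, 91, 164, 197, 196, 195, 197, 198, 199, 200, 200, 202]
j_s 285 [14
[... 554 characters left out ...]
5, 211.49), (196, 211.74), (197, 212.22), (198, 212.46), (199, 212.74), (200, 213.24)] green 
i_t [(194, 211.49), (195, 211.78), (196, 212.25), (197, 212.49), (198, 212.78), (199, 213.26), (200, 213.48)] green 
k_t [(194, 211.89), (195, 212.25), (196, 212.5), (197, 212.78), (198, 213.25), (199, 213.49), (200, 213.74)] green [(190, nan, 0), (191, 205.83, 24), (192, 205.72, 104), (193, 206.06, 141), (194, 206.58, 119), (195, 207.02, 124), (196, 207.41, 103), (197, 207.8, 98), (198, 208.11, 114), (199, 208.3, 120), (200, 208.61, 124), (201, 208.91, 118), (202, 209.22, 112), (203, 209.38, 69), (204, 209.95, 21), (205, nan, 0)]<stdin>:23: RuntimeWarning: invalid value encountered in scalar divide
```

```bash
python3 - <<'E'
from geo import *
c=cam("top");s=cam("scene");S=R.from_euler('z',SY)
L=lambda p:S.inv().apply(p-ST)
def onX(cm,u,v,X):
    o,d=ray(cm,u,v);o=L(o);d=S.inv().apply(d);t=(X-o[0])/d[0];return ((o+d*t)*1000).round(1)
def planeline(cm,p,q):
    o,d1=ray(cm,*p);_,d2=ray(cm,*q);n=S.inv().apply(np.cross(d1,d2));n/=np.linalg.norm(n);return n,n@L(o)
def bar(tp,tq,sp,sq):
    A=[planeline(c,tp,tq),planeline(s,sp,sq)]
    for y in(.128,):
        M=np.array([[n[0],n[2]] for n,_ in A]);b=np.array([k-n[1]*y for n,k in A]);print("X,z at y",y,(np.linalg.solve(M,b)*1000).round(1),"cond",np.linalg.cond(M).round(1))
bar((194,211.22),(200,213.2),(262,164.53),(264,167.0)) 
bar((194,211.9),(200,213.77),(262.4,169.5),(264.3,171.7))
print("top-line X of mark centre vs h:")
for h in(.095,.1,.105,.11):print(h,[ (L(onz(c,u,v,h))*1000).round(1)[:2].tolist() for u,v in((194,206.58),(198,208.0),(202,209.2))])
print("pointer bar X at z=.13:",[(L(onz(c,u,v,.13))*1000).round(1)[:2].tolist() for u,v in((194,211.22),(200,213.2))])
for u,v in((262,164.53),(263,165.6),(264,167.0)):print("e_s bar on X=-10:",onX(s,u,v,-.0103))
for u,v in((262,169.4),(263,170.1),(264,171.4)):print("j_s bar on X=-10:",onX(s,u,v,-.0103))
E
```

```text
X,z at y 0.128 [-10.3 128.9] cond 4.2
X,z at y 0.128 [-10.  106.7] cond 4.1
top-line X of mark centre vs h:
0.095 [[5.2, 146.3], [4.7, 134.1], [4.8, 122.2]]
0.1 [[4.7, 144.4], [4.2, 132.3], [4.3, 120.4]]
0.105 [[4.2, 142.4], [3.7, 130.4], [3.8, 118.6]]
0.11 [[3.7, 140.5], [3.2, 128.5], [3.2, 116.8]]
pointer bar X at z=.13: [[-10.4, 128.2], [-10.7, 110.7]]
e_s bar on X=-10: [-10.3 129.8 128.9]
e_s bar on X=-10: [-10.3 117.3 129.2]
e_s bar on X=-10: [-10.3 105.3 127.9]
j_s bar on X=-10: [-10.3 135.  105.3]
j_s bar on X=-10: [-10.3 122.  107.6]
j_s bar on X=-10: [-10.3 109.7 106.9]
```

The pointer has sunk about 22–23 mm, to z ≈ 107 mm. The mark's top edge comes out at about 105–108 mm and its centre at about 96–99 mm. So the pointer is still at or above the mark's upper edge, and a third bottle should bring it near the middle.

```bash
python3 - <<'E'
from geo import *
print(state()["tcp_pos"],delta(onaxis(-.027,.150),RG))
E
```

```text
[ 0.44810493 -0.14542648  0.26747806] (array([-0.1021,  0.017 ,  0.0788]), array([-25.77,   4.1 , -18.34]))
```

arm_command(moves=[-0.03, 0.004, 0.01, -6, 1, -4, -0.06, 0.009, 0.03, -12, 2, -8, -0.09, 0.014, 0.05, -18, 3, -13, -0.102, 0.017, 0.07, -24, 4, -17, -0.102, 0.017, 0.079, -25.8, 4.1, -18.3, -0.102, 0.017, 0.079, -25.8, 4.1, -18.3, -0.102, 0.017, 0.079, -25.8, 4.1, -18.3, -0.102, 0.017, 0.079, -25.8, 4.1, -18.3], grip=-1)

```text
time: 18.4
tcp_pos: [0.4509, -0.2492, 0.1899]
tool_rot: [1.798, 2.154, 0.497]
ft_force: [0.8, -0.3, -0.5]
grip_width: 0.0883
gripper_force: 0.0
```

```bash
python3 - <<'E'
from geo import *
print(delta(onaxis(-.027,.042),RG),state()["tcp_pos"])
E
```

```text
(array([ 0.0008, -0.0013,  0.1091]), array([0.07, 0.13, 0.01])) [ 0.45088842 -0.24923823  0.18990594]
```

arm_command(moves=[0.001, -0.001, 0.02, 0, 0, 0, 0.001, -0.001, 0.045, 0, 0, 0, 0.001, -0.001, 0.07, 0, 0, 0, 0.001, -0.001, 0.09, 0, 0, 0, 0.001, -0.001, 0.1, 0, 0, 0, 0.001, -0.001, 0.108, 0, 0, 0, 0.001, -0.001, 0.109, 0, 0, 0, 0.001, -0.001, 0.109, 0, 0, 0])

```text
time: 19.2
tcp_pos: [0.4964, -0.2408, 0.0912]
tool_rot: [1.799, 2.153, 0.498]
ft_force: [-0.1, 0.2, 0.7]
grip_width: 0.0881
gripper_force: 0.0
```

arm_command(moves=[0, 0, 0, 0, 0, 0, 0, 0, 0, 0, 0, 0, 0, 0, 0, 0, 0, 0, 0, 0, 0, 0, 0, 0, 0, 0, 0, 0, 0, 0, 0, 0, 0, 0, 0, 0, 0, 0, 0, 0, 0, 0, 0, 0, 0, 0, 0, 0], grip=1, newtons=15)

```text
time: 20.0
tcp_pos: [0.4962, -0.2407, 0.0906]
tool_rot: [1.8, 2.154, 0.498]
ft_force: [-0.0, -0.1, 1.1]
grip_width: 0.0367
gripper_force: 15.0
```

arm_command(moves=[0, 0, -0.008, 0, 0, 0, 0, 0, -0.02, 0, 0, 0, 0, 0, -0.035, 0, 0, 0, 0, 0, -0.05, 0, 0, 0, 0, 0, -0.07, 0, 0, 0, 0, 0, -0.09, 0, 0, 0, 0, 0, -0.11, 0, 0, 0, 0, 0, -0.13, 0, 0, 0])

```text
time: 20.8
tcp_pos: [0.4391, -0.2506, 0.2089]
tool_rot: [1.8, 2.153, 0.497]
ft_force: [-0.0, -0.3, -0.9]
grip_width: 0.0367
gripper_force: 15.0
```

```bash
python3 - <<'E'
from geo import *
s=state();print(s["ft_force"],s["grip_width"],s["tcp_pos"])
print(delta(place(-.054,.26),RP),place(-.054,.26))
E
```

```text
[-0.02901242 -0.2673097  -0.93929312] 0.036656708601876475 [ 0.43906439 -0.25064684  0.20888552]
(array([0.3899, 0.1341, 0.0079]), array([25.85, -4.14, 18.33])) [0.49207422 0.15508481 0.26      ]
```

arm_command(moves=[0.04, 0.014, 0.001, 5, -1, 3.5, 0.09, 0.031, 0.002, 11, -2, 8, 0.14, 0.048, 0.003, 17, -3, 12, 0.19, 0.065, 0.004, 23, -4, 16, 0.24, 0.083, 0.005, 25.8, -4.1, 18.3, 0.28, 0.096, 0.006, 25.8, -4.1, 18.3, 0.33, 0.113, 0.007, 25.8, -4.1, 18.3, 0.365, 0.126, 0.008, 25.8, -4.1, 18.3])

```text
time: 21.6
tcp_pos: [0.4837, 0.0878, 0.2508]
tool_rot: [2.379, 2.052, 0.003]
ft_force: [1.0, -1.1, -1.6]
grip_width: 0.0367
gripper_force: 15.0
```

```bash
python3 - <<'E'
from geo import *
print(delta(place(-.054,.26),RP),state()["tcp_pos"])
E
```

```text
(array([ 0.0678, -0.0015, -0.0092]), array([ 0.08, -0.05, -0.  ])) [0.48367251 0.08782732 0.25078566]
```

arm_command(moves=[0.03, -0.001, -0.004, 0, 0, 0, 0.055, -0.001, -0.008, 0, 0, 0, 0.066, -0.001, -0.009, 0, 0, 0, 0.068, -0.001, -0.009, 0, 0, 0, 0.068, -0.001, -0.009, 0, 0, 0, 0.068, -0.001, -0.009, 0, 0, 0])

```text
time: 22.2
tcp_pos: [0.4931, 0.1523, 0.2587]
tool_rot: [-2.379, -2.051, -0.002]
ft_force: [-0.7, -0.8, -1.3]
grip_width: 0.0364
gripper_force: 15.0
```

```bash
python3 - <<'E'
from geo import *
print(delta(place(-.054,.11),RP),state()["tcp_pos"])
E
```

```text
(array([ 0.0024, -0.0014,  0.1487]), array([ 0.02, -0.06, -0.03])) [0.49306515 0.15234037 0.25866623]
```

arm_command(moves=[0.002, -0.001, 0.025, 0, 0, 0, 0.002, -0.001, 0.06, 0, 0, 0, 0.002, -0.001, 0.095, 0, 0, 0, 0.002, -0.001, 0.118, 0, 0, 0, 0.002, -0.001, 0.13, 0, 0, 0, 0.002, -0.001, 0.138, 0, 0, 0, 0.002, -0.001, 0.143, 0, 0, 0, 0.002, -0.001, 0.147, 0, 0, 0])

```text
time: 23.0
tcp_pos: [0.4929, 0.1554, 0.1119]
tool_rot: [2.378, 2.052, 0.003]
ft_force: [-0.8, -0.3, 0.6]
grip_width: 0.0367
gripper_force: 15.0
```

arm_command(moves=[0, 0, 0.002, 0, 0, 0, 0, 0, 0.003, 0, 0, 0, 0, 0, 0.003, 0, 0, 0, 0, 0, 0.003, 0, 0, 0])

```text
time: 23.4
tcp_pos: [0.4928, 0.1558, 0.1091]
tool_rot: [2.378, 2.053, 0.003]
ft_force: [-0.0, -0.5, -0.1]
grip_width: 0.0367
gripper_force: 15.0
```

arm_command(moves=[0, 0, 0, 0, 0, 0, 0, 0, 0, 0, 0, 0, 0, 0, 0, 0, 0, 0, 0, 0, 0, 0, 0, 0, 0, 0, 0, 0, 0, 0, 0, 0, 0, 0, 0, 0], grip=-0.4)

```text
time: 24.0
tcp_pos: [0.4926, 0.1558, 0.1087]
tool_rot: [-2.378, -2.053, -0.003]
ft_force: [-0.3, 0.1, 0.9]
grip_width: 0.0617
gripper_force: 0.0
```

arm_command(moves=[0, 0, -0.015, 0, 0, 0, 0, 0, -0.04, 0, 0, 0, 0, 0, -0.07, 0, 0, 0, 0, 0, -0.1, 0, 0, 0, 0, 0, -0.13, 0, 0, 0, 0, 0, -0.16, 0, 0, 0, 0, 0, -0.17, 0, 0, 0], grip=-1)

```text
time: 24.7
tcp_pos: [0.4931, 0.1557, 0.2814]
tool_rot: [2.376, 2.052, 0.009]
ft_force: [1.1, -0.0, 0.1]
grip_width: 0.0886
gripper_force: 0.0
```

arm_command(moves=[-0.04, 0, 0, 0, 0, 0, -0.09, 0, 0, 0, 0, 0, -0.14, 0, 0, 0, 0, 0, -0.19, 0, 0, 0, 0, 0, -0.24, 0, 0, 0, 0, 0, -0.28, 0, 0, 0, 0, 0, -0.29, 0, 0, 0, 0, 0, -0.29, 0, 0, 0, 0, 0])

```text
time: 25.5
tcp_pos: [0.4498, -0.1322, 0.2774]
tool_rot: [-2.379, -2.049, -0.002]
ft_force: [0.2, 0.3, 0.2]
grip_width: 0.0881
gripper_force: 0.0
```

```bash
python3 - <<'E'
from geo import *
c=cam("top");s=cam("scene");cv2.imwrite("pics/l_t.png",c["image"]);cv2.imwrite("pics/l_s.png",s["image"])
a=cv2.resize(s["image"][130:210,230:330],None,fx=7.5,fy=7.5,interpolation=cv2.INTER_CUBIC);cv2.imwrite("pics/l.png",a)
for u in(285,292):print(u,cv2.cvtColor(s["image"],cv2.COLOR_BGR2GRAY)[190:210,u].tolist())
for nm in("top0","i_t","k_t","l_t"):
    m=cv2.imread(f"pics/{nm}.png").astype(float)[200:222];r=np.clip(m[...,2]-np.maximum(m[...,1],m[...,0])-8,0,None);yy=np.arange(200,222)
    print(nm,[(u,round(float((r[:,u]*yy).sum()/r[:,u].sum()),2)) for u in range(196,201)])
b,g,r=[s["image"][165:182,258:272,i].astype(int) for i in range(3)]
for i in range(17):print(165+i,' '.join(f"{('R' if r[i,j]-g[i,j]>25 and r[i,j]-b[i,j]>25 else 'G' if g[i,j]-r[i,j]>18 else '.')}{abs(r[i,j]-g[i,j]):3d}" for j in range(14)))
print(state()["tcp_pos"])
E
```

```text
285 [85, 111, 119, 116, 116, 121, 125, 86, 25, 119, 141, 100, 106, 178, 205, 203, 203, 203, 210, 186]
292 [151, 148, 149, 149, 148, 149, 150, 150, 168, 133, 78, 165, 206, 204, 203, 204, 207, 196, 150, 113]
top0 [(196, 211.74), (197, 212.22), (198, 212.46), (199, 212.74), (200, 213.24)]
i_t [(196, 212.25), (197, 212.49), (198, 212.78), (199, 213.26), (200, 213.48)]
k_t [(196, 212.5), (197, 212.78), (198, 213.25), (199, 213.49), (200, 213.74)]
l_t [(196, 212.89), (197, 213.25), (198, 213.64), (199, 213.89), (200, 214.26)]
165 .  3 .  3 .  3 .  3 .  4 .  3 .  3 .  2 .  1 .  0 .  0 .  0 .  2 .  1
166 .  4 .  4 .  3 .  4 .  3 .  3 .  4 .  4 .  1 .  0 .  1 .  2 .  1 .  1
167 .  2 .  3 .  3 .  2 .  3 .  4 .  2 .  2 .  2 .  1 .  1 .  1 .  0 .  0
168 .  4 .  3 .  3 .  3 .  5 .  4 .  2 . 17 .  1 .  0 .  2 .  1 .  2 .  1
169 .  3 .  4 .  4 .  6 .  8 .  8 .  7 G 73 G 40 .  4 .  2 .  1 .  2 .  0
170 .  3 .  4 .  6 .  8 R 72 R 50 R 28 G 69 G 89 G 29 .  2 .  2 .  0 .  1
171 .  4 .  4 .  7 . 19 R123 R133 R 53 G 19 G 85 G 25 . 12 . 16 . 18 . 17
172 .  4 .  6 . 10 . 18 R 89 R172 R 72 G 23 G 40 .  3 . 20 . 24 . 23 . 22
173 .  5 . 10 R 64 R 88 R 69 R133 R151 . 24 G 24 .  2 . 19 . 19 . 19 . 22
174 .  7 . 25 R108 R120 R 98 R 89 R149 R119 R 49 . 12 . 12 . 15 . 16 . 20
175 .  7 R 33 R 90 R116 R115 R108 R 87 R128 R 64 . 15 . 10 . 13 . 12 . 17
176 .  1 . 17 R 53 R 89 R 94 R 96 R 69 R 91 R 48 . 12 . 10 . 14 . 12 . 14
177 .  5 . 14 . 23 R 41 R 54 R 68 R 71 R 91 R 47 .  2 .  4 .  2 .  2 . 10
178 .  8 .  9 . 10 . 18 . 24 . 19 R 36 R 84 R 63 .  3 . 12 . 11 . 12 .  7
179 .  5 .  1 .  1 .  0 .  2 .  1 . 22 R 80 R 74 .  2 .  7 .  6 .  9 .  5
180 .  3 .  2 .  1 .  2 .  3 .  4 . 16 R 85 R 61 .  1 .  3 .  3 .  4 .  3
181 .  4 .  1 .  1 .  0 .  0 .  1 .  3 R 33 . 18 .  2 .  3 .  2 .  4 .  2
[ 0.45013258 -0.13036168  0.2778152 ]
```

View pics/l.png

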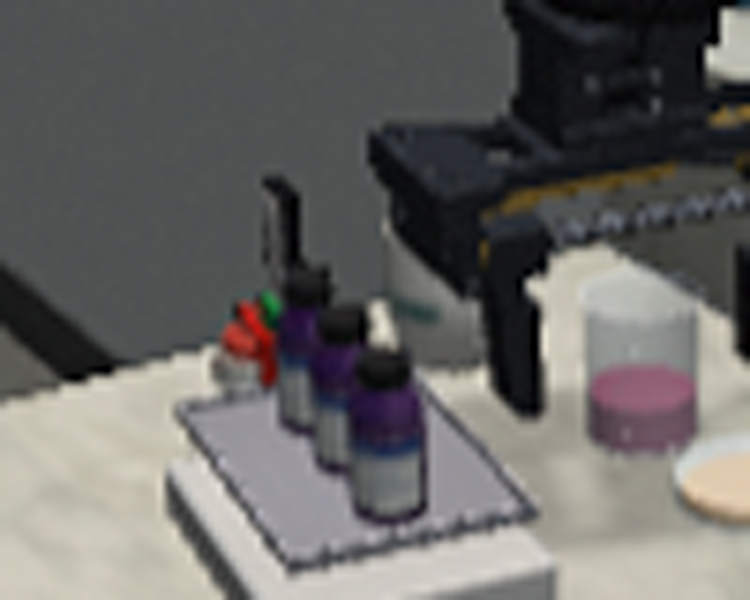

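The scene crop shows three bottles upright in a row on the pan. The pointer bar, at crop (240..265,305..345), now lies level with the green mark at (270,300). The rim shift gives a total sink of about 32 mm, so the pointer is at z ≈ 98 mm against a mark of about 87–107 mm. The gripper is clear of everything.

```bash
python3 - <<'E'
from station import *
print(abs(state()["joint_velocities"]).max()); print(close_job())
E
```

```text
0.021149160739548818
the job is handed in; nothing more can be done
None
```

Three bottles stand upright on the scale pan and the pointer rests within the green mark, at about 98 mm against a mark of roughly 87–107 mm by my camera measurements; the fourth bottle is still in the rack and the job is handed in at about 26 s.

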